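# Pack the kiln props up to one level

### The job

Pick square clay packers off the ware board and set them flat and centred on the three short round kiln props, so that every prop stands level with the tall square post. Each packer is 10, 15, 20, 25 or 30 mm thick by its colour: choose the ones that make up each prop's missing height exactly; the green-banded and the blue-banded prop take one packer each, the yellow-banded prop takes two, the thicker one underneath. The packer that is not needed stays where it lies, and leave the little ochre bowl on the kiln shelf alone.

Things in the scene. Friction and masses are not known exactly. Their poses are not given: they have to be found in the camera images.
- pack10_mid (a point): white fired-clay packer, a loose square tile 44 x 44 mm and 10 mm thick, with a small dark dot in the middle of its top face; lies flat on the ware board at the start. The point is its centre, half-way up; z is up through the thickness, x and y are parallel to its sides.
- pack15_mid (a point): brick-red fired-clay packer, a loose square tile 44 x 44 mm and 15 mm thick, with a small dark dot in the middle of its top face; lies flat on the ware board at the start. The point is its centre, half-way up; z is up through the thickness, x and y are parallel to its sides.
- pack20_mid (a point): blue-grey fired-clay packer, a loose square tile 44 x 44 mm and 20 mm thick, with a small dark dot in the middle of its top face; lies flat on the ware board at the start. The point is its centre, half-way up; z is up through the thickness, x and y are parallel to its sides.
- pack25_mid (a point): dark green fired-clay packer, a loose square tile 44 x 44 mm and 25 mm thick, with a small dark dot in the middle of its top face; lies flat on the ware board at the start. The point is its centre, half-way up; z is up through the thickness, x and y are parallel to its sides.
- pack30_mid (a point): black-brown fired-clay packer, a loose square tile 44 x 44 mm and 30 mm thick, with a small dark dot in the middle of its top face; lies flat on the ware board at the start. The point is its centre, half-way up; z is up through the thickness, x and y are parallel to its sides.
- prop60_top (a point): kiln prop with a green band and green spot on top: a fixed upright cream clay cylinder 42 mm in diameter and 60 mm tall, standing on the kiln shelf, 10 mm shorter than the square post. The point is the centre of its flat top; z is up.
- prop50_top (a point): kiln prop with a blue band and blue spot on top: a fixed upright cream clay cylinder 42 mm in diameter and 50 mm tall, standing on the kiln shelf, 20 mm shorter than the square post. The point is the centre of its flat top; z is up.
- prop30_top (a point): kiln prop with a yellow band and yellow spot on top: a fixed upright cream clay cylinder 42 mm in diameter and 30 mm tall, standing on the kiln shelf, 40 mm shorter than the square post. The point is the centre of its flat top; z is up.
- post70_top (a point): the level to reach: a fixed square cream clay post, 40 x 40 mm and 70 mm tall, with a black band and black spot on top, standing on the kiln shelf (a pale grey-beige slab, 300 x 300 x 15 mm, on the table). The point is the centre of its flat top, 85 mm above the table; z is up, x and y are parallel to its sides and to those of the shelf.
- bowl_mid (a point): bystander: a loose little ochre glaze-test bowl, 54 mm across the rim and 26 mm tall, standing on the kiln shelf among the props. The point is its centre, half-way up; z is up. The packers lie on the ware board, a plywood board 300 x 300 x 15 mm on the table, on the other side from the kiln shelf; which of the two is on the robot's left changes. A tumbler and a mug, 100 mm tall, stand on the table beyond the two boards.
Things that resemble listed ones, but are neither listed nor needed, are in the scene too. Leave any orange or turquoise look-alike of the part that bears pack10_mid alone.

How it is judged:
At the end, for the whole second after the job is handed in: White packer on the green-banded prop, blue-grey on the blue-banded, dark green on the yellow-banded with brick-red on top of it: each flat, centred within 10 mm, at its height within 2.5 mm, released, at rest. Black-brown packer and bowl within 20 mm of their start (horizontal distance between pack10_mid and prop60_top below 0.01 m and z of pack10_mid in the frame of prop60_top between 0.0025 and 0.0075 m and angle between each of pack10_mid, pack20_mid, pack25_mid, pack15_mid's own z axis and vertical below 0.08 rad and horizontal distance between pack20_mid and prop50_top below 0.01 m and z of pack20_mid in the frame of prop50_top between 0.0075 and 0.0125 m and horizontal distance between each of pack25_mid, pack15_mid and prop30_top below 0.01 m and z of pack25_mid in the frame of prop30_top between 0.01 and 0.015 m and z of pack15_mid in the frame of prop30_top between 0.03 and 0.035 m and distance of each of pack30_mid, bowl_mid from where it was at the start of the episode below 0.02 m and linear speed of each of pack10, pack20, pack25, pack15 below 0.02 m/s); the robot touches nothing.
It fails at once if the black-brown packer is taken away or pushed about (distance of pack30_mid from where it was at the start of the episode above 0.03 m).
It fails at once if the bowl is knocked over or pushed about (distance of bowl_mid from where it was at the start of the episode above 0.03 m or angle between bowl_mid's own z axis and vertical above 0.4 rad).
It also fails if it takes over 115 s, if anything falls off the work surface, if the arm or the gripper's body presses on something with over 40 N, if the wrist force passes 120 N, or if a joint passes its speed limit or range.

### The arm

A 6-joint arm with a two-finger parallel gripper is mounted at the origin on the work surface. World frame = base frame: x ahead of the robot, y to its left, z up, the work surface at z = 0. Lengths are in m, angles in rad, forces in N, time in s.
With the tool pointing down it reaches from about 0.375 to 0.9 m from the base axis. Payload 3.1 kg.
Tool frame: the origin (TCP) lies at the very end of the fingers, on their centre line; the grasp point (between the pads) lies 19 mm behind it; z points along the fingers, y is the line along which they close (so a half turn about z gives the same grasp; the last joint's range is limited). The gripper opens to 87 mm and grips with 3 to 60 N. Pads are 19 mm wide; open, the fingers measure 117 mm over their backs; the gripper's body (75 mm by 190 mm) begins 51 mm behind the grasp point.
Start: joints at [0.949, 0.527, 1.433, -0, 1.181, -0.178], TCP at [0.268, 0.564, 0.184] pointing down, gripper open.
Joint ranges: [-3.08, 3.08], [-0.75, 2.2], [0.22, 2.44], [-1.43, 4.57], [0, 2.65], [-2.85, 2.85]. Speed limits (rad/s): [2.79, 2.79, 3.14, 3.14, 3.14, 3.14].

### API

Orientations are given as a rotation vector (axis times angle).
In Python, from bench import * gives the robot as it stands.
- The arm moves only by the shell command python3 -m inch 'ROWS' [FORCE]. ROWS is JSON, a list of rows, each a list of 5 numbers: the shift along the tool's x, y, z in m, then the turn about the tool's z in degrees, then the opening, from 0 (shut) to 1 (fully open). A call has 1 to 12 rows; each row is the pose to reach, as a shift and turn from the pose commanded when the call began, along the tool's axes at that moment; what a row does not reach only later rows make up. A row lasts 1/8 s, in which the tool goes at most 62.5 mm and 10.7 degrees, less where a joint would pass 70% of its speed; a pose out of reach is approached as far as the arm can. A call with a gripper value outside its range is refused whole. The fingers move at their own pace and stop on an object; FORCE is the grip in N (left out, the last holds). Time passes only in rows, so rows that repeat a pose let the fingers close. It gives the time, the measured TCP pose, the force, the opening and the grip force at its end, in the units of the state.
- get_state(): the state, without advancing time (a new reading comes with each control period).
- snapshot(name): name is "side" or "top"; returns the picture (480x640x3 uint8, red, green, blue); there is no depth.
- calibration(name): a dict with "intrinsics" (3x3 intrinsics, pixels), "dist_coeffs" ([k1, k2, p1, p2, k3] as OpenCV has them; the pictures are not rectified), "world_to_cam" (4x4, takes a point from world to camera coordinates). Camera axes: x right, y up, looking along -z (the intrinsics and any distortion apply to the point x, -y, -z); pixel columns grow to the right and rows downward; lengths in m; the calibration is good to about 2 mm. A picture is of the moment at which its call begins. calibration takes no time and is no camera call.
- sign_off(): hands the job in; it is judged then, once.
The state is a dict: "time_s": time; "q": joint angles; "joint_vel": joint speeds; "tau": joint torques, N m; "tool_pos": TCP position; "tool_rot": TCP orientation; "ft_force": force on the tool from outside, world axes, zero at the start; "ft_torque": the same for the moment, N m; "gripper_width": finger opening in m; "grasp_force": force on a finger pad.
Only numpy, scipy, OpenCV 4.12 (cv2) and the standard library are available. Lean on these libraries where they do the work, as an engineer would, in place of code of your own. Each camera call takes 0.05 s, during which the arm holds its last target. There are 200 camera calls.

## Working session

There is one attempt and no reset: what is moved stays moved. The work goes in short steps, Python scripts to look and compute and a shell command to move; the robot and the scene stay as the last step left them, time stands still between calls to the robot, and variables do not carry over. Pictures are saved under pics/ and viewed, at most 14 in all, crops included, and the job is handed in when it is done.

```bash
mkdir -p pics; ls
python3 - <<'E'
from bench import *
import cv2
for n in ("top","side"):
    cv2.imwrite(f"pics/{n}0.png",snapshot(n)[:,:,::-1]); c=calibration(n); print(c)
s=get_state(); print(s["time_s"],s["tool_pos"],s["tool_rot"])
E
```

```text
pics
{'intrinsics': array([[498.1728551 ,   0.        , 325.5078541 ],
       [  0.        , 498.1728551 , 237.03146781],
       [  0.        ,   0.        ,   1.        ]]), 'dist_coeffs': array([0.02443157, 0.        , 0.        , 0.        , 0.        ]), 'world_to_cam': array([[-2.15334187e-03, -9.99997352e-01, -8.12257960e-04,
        -4.34732887e-02],
       [ 9.92991029e-01, -2.23423848e-03,  1.18168627e-01,
        -5.04968587e-01],
       [-1.18170128e-01, -5.52107416e-04,  9.92993210e-01,
        -9.31388409e-01],
       [ 0.00000000e+00,  0.00000000e+00,  0.00000000e+00,
         1.00000000e+00]])}
{'intrinsics': array([[515.73214566,   0.        , 322.65010531],
       [  0.        , 515.73214566, 240.54703439],
       [  0.        ,   0.        ,   1.        ]]), 'dist_coeffs': array([-0.13426121,  0.        ,  0.        ,  0.        ,  0.        ]), 'world_to_cam': array([[ 0.89664934, -0.44243337,  0.01651281, -0.48184346],
       [ 0.20889285,  0.4556443 ,  0.8653046 , -0.12378499],
       [-0.3903636 , -0.77242539,  0.50097433, -1.04892247],
       [ 0.        ,  0.        ,  0.        ,  1.        ]])}
0.1 [0.26791472 0.56386849 0.18306955] [-6.91183699e-01 -3.06386896e+00  2.80577202e-03]
```

View pics/top0.png

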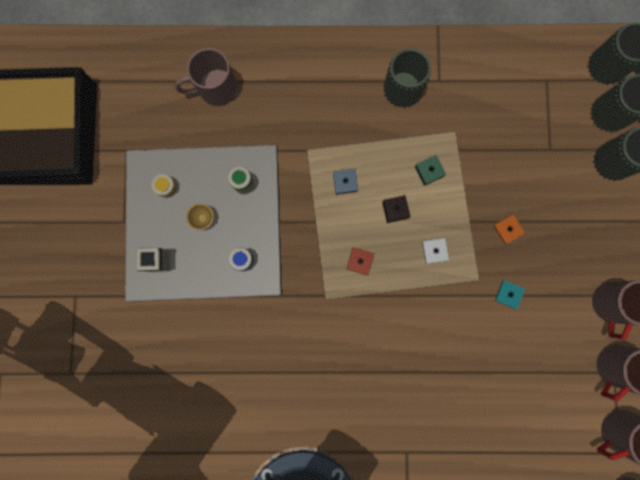

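View pics/side0.png

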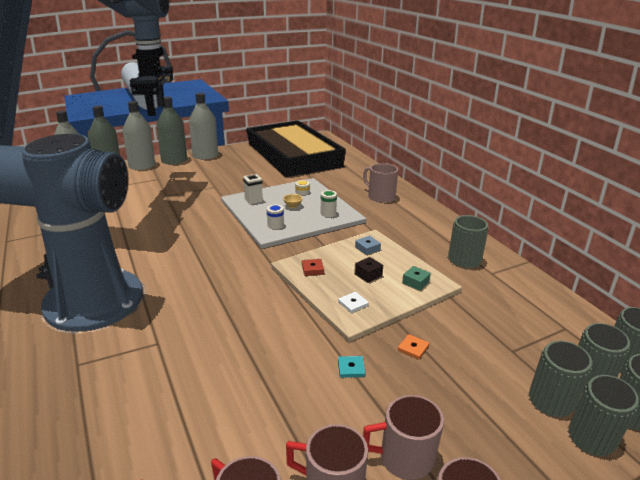

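Top view: white packer (436,251). Look-alikes are orange (510,229) and turquoise (511,294), both off the board; I choose the white one on the plywood. The others are blue-grey (345,181), green (431,170), black-brown (396,209) and red (360,261). Props: yellow (163,185), green (239,178), blue (241,259); post (149,259), bowl (201,217).

```bash
cat > h.py <<'E'
from bench import *
import cv2, numpy as np
def ray(n,uv,z):
    c=calibration(n); K=c["intrinsics"]
    p=cv2.undistortPoints(np.array(uv,float).reshape(-1,1,2),K,c["dist_coeffs"]).reshape(-1,2)
    T=c["world_to_cam"]; R=T[:3,:3]; C=-R.T@T[:3,3]
    d=np.c_[p[:,0],-p[:,1],-np.ones(len(p))]@R
    return C+d*((z-C[2])/d[:,2])[:,None]
def proj(n,P):
    c=calibration(n);T=c["world_to_cam"];q=np.atleast_2d(P)@T[:3,:3].T+T[:3,3]
    return cv2.projectPoints(q*[1,-1,-1],np.zeros(3),np.zeros(3),c["intrinsics"],c["dist_coeffs"])[0].reshape(-1,2)
E
python3 - <<'E'
from h import *
im=cv2.imread("pics/top0.png")
a=cv2.resize(im[130:305,305:480],(600,600),interpolation=cv2.INTER_CUBIC)
b=cv2.resize(im[140:305,120:285],(600,600),interpolation=cv2.INTER_CUBIC)
cv2.imwrite("pics/c1.png",a);cv2.imwrite("pics/c2.png",b)
E
```

```text
(no output)
```

View pics/c1.png

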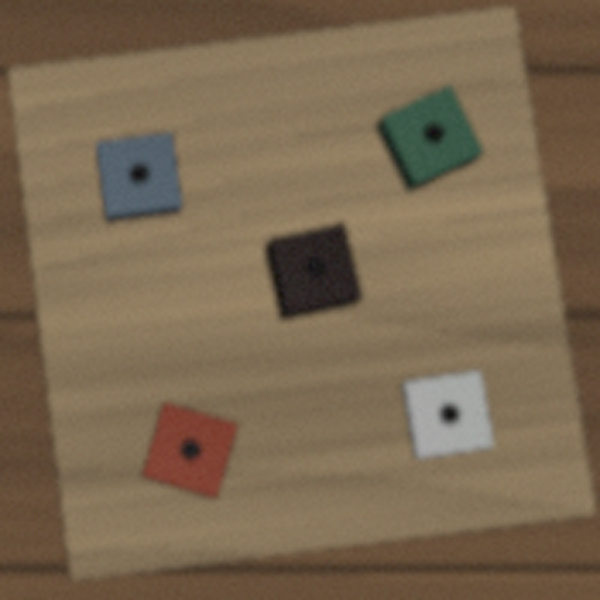

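View pics/c2.png

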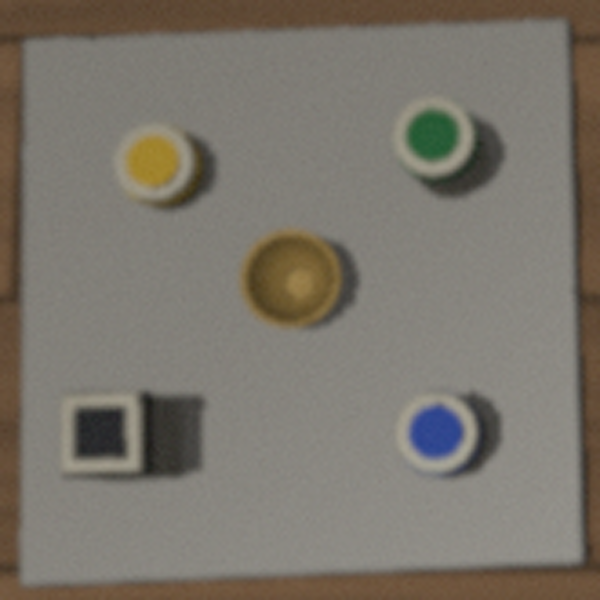

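Crop 1 dots: blue-grey (139,174), green (433,133), black-brown (316,267), red (191,450), white (450,414). Crop 2 spots: yellow (154,160), green (433,135), blue (436,431), post (101,432). The white one is on the plywood and has the dark dot, so the choice is confirmed.

```bash
cat >> h.py <<'E'
import json
from scipy.spatial.transform import Rotation as Ro
def go(xyz,yaw=None):
    """row (tool axes) to world TCP xyz, tool-x yaw deg mod 90 (nearest)"""
    s=get_state(); R=Ro.from_rotvec(s["tool_rot"]).as_matrix()
    d=R.T@(np.array(xyz)-s["tool_pos"]); y=np.degrees(np.arctan2(R[1,0],R[0,0]))
    t=0 if yaw is None else (y-yaw+45)%90-45
    print("mm",np.round(d*1e3,1),"turn",round(t,1),"yaw",round(y,1),"z",round(s["tool_pos"][2],4),"t",s["time_s"])
E
python3 - <<'E'
from h import *
def c1(*p): return (np.array(p)+.5)*175/600-.5+[305,130]
def c2(*p): return (np.array(p)+.5)*165/600-.5+[120,140]
W={}
for n,p,e,z in [("p20",(139,174),((97,142),(173,133)),.035),("p25",(433,133),((452,88),(481,153)),.040),("p30",(316,267),((268,241),(344,226)),.045),
 ("p15",(191,450),((165,403),(237,423)),.030),("p10",(450,414),((404,381),(484,371)),.025)]:
    w=ray("top",c1(p),z)[0]; a,b=ray("top",c1(*e),z); d=b-a
    W[n]=[*w[:2],np.degrees(np.arctan2(d[1],d[0]))%90]; print(n,np.round(W[n],4),np.linalg.norm(d).round(4),proj("side",w).round(1))
for n,p,z in [("prop30",(154,160),.045),("prop60",(433,135),.075),("prop50",(436,431),.065),("post",(101,432),.085),("bowl",(292,279),.041)]:
    w=ray("top",c2(p),z)[0]; W[n]=[*w[:2],0]; print(n,w.round(4),proj("side",w).round(1))
json.dump(W,open("W.json","w"))
go([W["p10"][0],W["p10"][1],.12],W["p10"][2])
E
```

```text
p20 [ 0.6151 -0.0831  6.7526] 0.0435 [[368.3 241.8]]
p25 [ 0.6371 -0.2492 22.1011] 0.0407 [[417.4 273.5]]
p30 [ 0.5596 -0.181  11.157 ] 0.0434 [[369.6 264.1]]
p15 [ 0.4586 -0.1113 74.2537] 0.0418 [[313.1 264.7]]
p10 [ 0.479  -0.2577  7.0397] 0.0456 [[353.8 300.6]]
prop30 [0.6069 0.2689 0.045 ] [[303.1 183. ]]
prop60 [0.613  0.1169 0.075 ] [[329.3 193.5]]
prop50 [0.4617 0.1144 0.065 ] [[275.6 208.1]]
post [0.4602 0.2767 0.085 ] [[252.9 177.5]]
bowl [0.5439 0.1957 0.041 ] [[293.  198.2]]
mm [-543.4 -651.2   64.1] turn -32.5 yaw 154.6 z 0.1831 t 0.1
```

```bash
R='[-0.543,-0.651,0,57.5,0.75]'; python3 -m inch '[[-0.543,-0.651,0,57.5,0.75],[-0.543,-0.651,0,57.5,0.75],[-0.543,-0.651,0,57.5,0.75],[-0.543,-0.651,0,57.5,0.75],[-0.543,-0.651,0,57.5,0.75],[-0.543,-0.651,0,57.5,0.75],[-0.543,-0.651,0,57.5,0.75],[-0.543,-0.651,0,57.5,0.75],[-0.543,-0.651,0,57.5,0.75],[-0.543,-0.651,0,57.5,0.75],[-0.543,-0.651,0,57.5,0.75],[-0.543,-0.651,0,57.5,0.75]]' 20
python3 - <<'E'
from h import *
W=json.load(open("W.json"));p=W["p10"];go([p[0],p[1],.018],p[2])
E
```

```text
time_s: 1.6
tool_pos: [0.4549, -0.164, 0.1838]
tool_rot: [-2.081, -2.353, -0.0]
ft_force: [0.4, -0.2, -0.7]
gripper_width: 0.0651
grasp_force: 0.0
mm [-96.   12.5 165.7] turn -0.0 yaw 97.0 z 0.1838 t 1.6
```

```bash
python3 -m inch '[[-0.05,0.006,0,0,0.75],[-0.096,0.0125,0.03,0,0.75],[-0.096,0.0125,0.07,0,0.75],[-0.096,0.0125,0.115,0,0.75],[-0.096,0.0125,0.115,0,0.75],[-0.096,0.0125,0.115,0,0.75]]'
python3 - <<'E'
from h import *
W=json.load(open("W.json"));p=W["p10"];go([p[0],p[1],.018],p[2])
a=snapshot("top")[:,:,::-1][180:320,360:520];b=snapshot("side")[:,:,::-1][220:360,270:430]
cv2.imwrite("pics/d1.png",cv2.resize(np.vstack([a[:,:],b]),(600-20,int(580*280/160))[:2],interpolation=2)[:, :]) if 0 else cv2.imwrite("pics/d1.png",cv2.resize(np.hstack([a,b]),(800,350),interpolation=2))
E
```

```text
time_s: 2.35
tool_pos: [0.4798, -0.2561, 0.0699]
tool_rot: [2.079, 2.354, 0.0]
ft_force: [-0.1, -0.6, -0.4]
gripper_width: 0.0648
grasp_force: 0.0
mm [-1.4 -1.  51.9] turn 0.0 yaw 97.1 z 0.0699 t 2.35
```

View pics/d1.png

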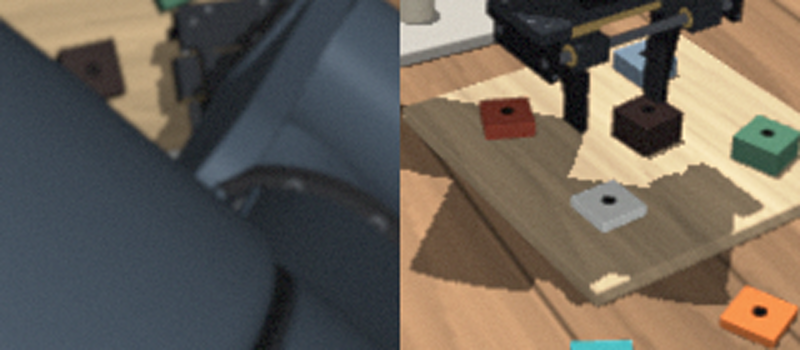

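Run:
```python
from h import *
s=get_state();t=s["tool_pos"];R=Ro.from_rotvec(s["tool_rot"]).as_matrix()
P=[t,t+R[:,1]*.0325,t-R[:,1]*.0325,t+R[:,1]*.0475,t-R[:,1]*.0475]
print((proj("side",P)-[270,220])*2.5+[400,0], (proj("top",P)-[360,180])*2.5)
```

```text
[[613.33878566 152.76116643]
 [646.36087011 140.24796737]
 [579.23660364 165.65553196]
 [661.24617975 134.59862113]
 [563.12432215 171.73782514]] [[201.8717845  168.29830236]
 [195.16028566 124.84679714]
 [208.65700146 212.11415721]
 [192.08688909 104.9117132 ]
 [211.81416541 232.46327109]]
```

Run:
```python
from h import *
print(get_state()["tool_pos"])
b=snapshot("side")[:,:,::-1][160:320,270:470].copy()
cv2.imwrite("pics/d2.png",cv2.resize(b,(800,640),interpolation=2)[:600])
```

```text
[ 0.48045956 -0.2565574   0.07090147]
```

View pics/d2.png

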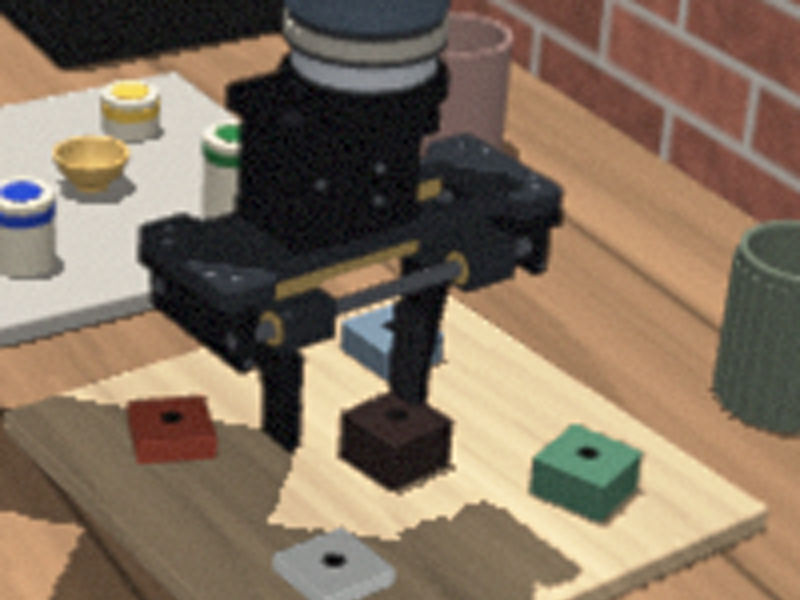

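Run:
```python
from h import *
print(proj("side",[[0.268,0.564,0.184]]))
for z in (.05,.07,.09): print(z,ray("side",[[341,272.5],[372,260]],z).round(3).tolist())
c=calibration("side")["world_to_cam"];print(-c[:3,:3].T@c[:3,3])
c=calibration("top")["world_to_cam"];print(-c[:3,:3].T@c[:3,3])
s=get_state();print(s["q"])
im=cv2.imread("pics/side0.png")[60:140,110:200];cv2.imwrite("pics/e.png",cv2.resize(im,(720,600)[:2],interpolation=2))
```

```text
[[158.13953366 123.10658529]]
0.05 [[0.485, -0.191, 0.05], [0.568, -0.176, 0.05]]
0.07 [[0.47, -0.217, 0.07], [0.551, -0.203, 0.07]]
0.09 [[0.455, -0.243, 0.09], [0.533, -0.229, 0.09]]
[ 0.04844127 -0.96699605  0.64055154]
[ 0.39127338 -0.04511562  0.9844985 ]
[-6.95690843e-01  5.81579370e-01  1.73941342e+00  1.97677136e-05
  8.16542563e-01 -8.19526230e-01]
```

View pics/e.png

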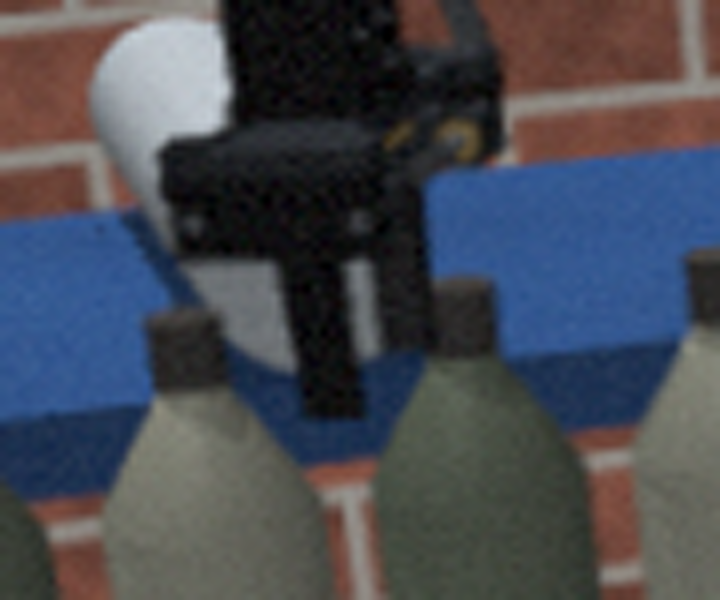

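The fingertips at (341,272) and (372,261) px look about 30 mm higher than the reported TCP. I'll descend part-way and compare before trusting either.

```bash
python3 -m inch '[[0,-0.0005,0.015,0,0.75],[0,-0.0005,0.03,0,0.75],[0,-0.0005,0.03,0,0.75],[0,-0.0005,0.03,0,0.75]]'
python3 - <<'E'
from h import *
W=json.load(open("W.json"));p=W["p10"];go([p[0],p[1],.018],p[2])
b=snapshot("side")[:,:,::-1][220:340,290:450].copy()
cv2.imwrite("pics/f.png",cv2.resize(b,(800,600),interpolation=2))
E
```

```text
time_s: 3.0
tool_pos: [0.4785, -0.2556, 0.0386]
tool_rot: [-2.08, -2.354, 0.0]
ft_force: [-1.0, 1.0, 0.4]
gripper_width: 0.0652
grasp_force: 0.0
mm [-2.1  0.3 20.6] turn 0.0 yaw 97.1 z 0.0386 t 3.0
```

View pics/f.png

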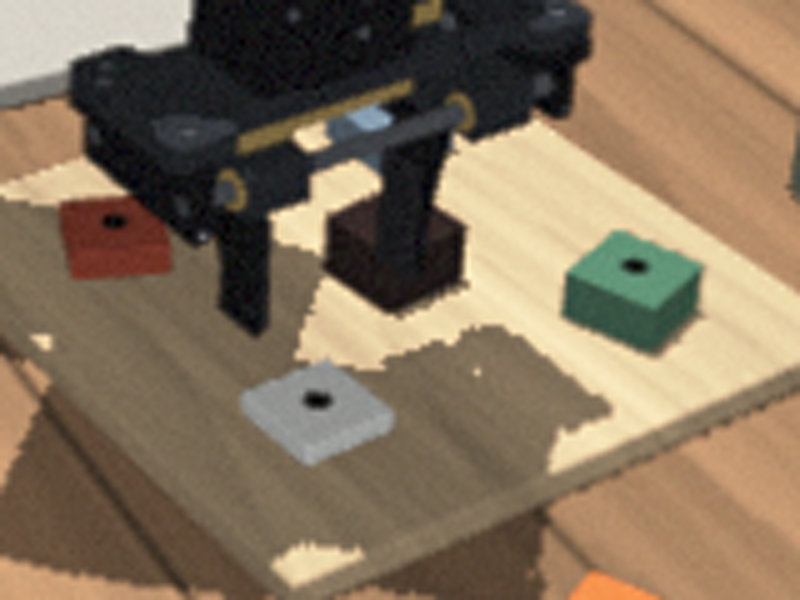

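```bash
python3 -m inch '[[-0.002,0,0.009,0,0.75],[-0.002,0,0.018,0,0.75],[-0.002,0,0.018,0,0.75],[-0.002,0,0.018,0,0.75]]'
python3 - <<'E'
from h import *
W=json.load(open("W.json"));p=W["p10"];go([p[0],p[1],.018],p[2])
b=snapshot("side")[:,:,::-1][220:340,290:450].copy()
t=snapshot("top")[:,:,::-1][180:300,360:520]
cv2.imwrite("pics/g.png",cv2.resize(np.hstack([b,t]),(800,300),interpolation=2))
E
```

```text
time_s: 3.55
tool_pos: [0.4788, -0.2577, 0.0208]
tool_rot: [-2.08, -2.354, 0.0]
ft_force: [0.1, 0.1, 0.6]
gripper_width: 0.0657
grasp_force: 0.0
mm [0.  0.2 2.8] turn 0.0 yaw 97.1 z 0.0208 t 3.55
```

View pics/g.png

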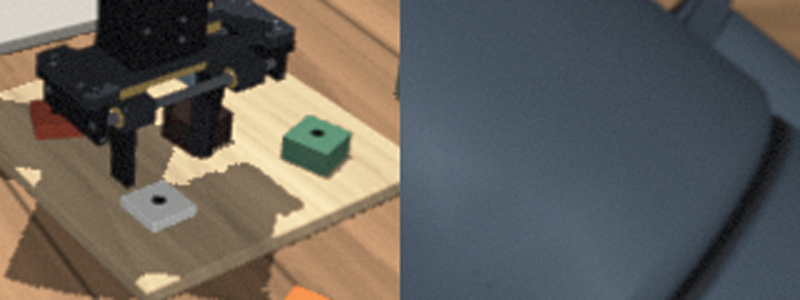

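```bash
python3 -m inch '[[0,0,0.004,0,0.75],[0,0,0.008,0,0.75],[0,0,0.008,0,0.75]]'; python3 -m inch '[[0,0,0.004,0,0.75],[0,0,0.008,0,0.75],[0,0,0.008,0,0.75]]'
python3 - <<'E'
from h import *
b=snapshot("side")[:,:,::-1][250:325,310:410].copy()
cv2.imwrite("pics/i.png",cv2.resize(b,(800,600),interpolation=2))
E
```

```text
time_s: 4.03
tool_pos: [0.4786, -0.2575, 0.0125]
tool_rot: [-2.08, -2.354, 0.0]
ft_force: [-0.5, 0.3, 0.0]
gripper_width: 0.065
grasp_force: 0.0
time_s: 4.4
tool_pos: [0.4786, -0.2575, 0.0045]
tool_rot: [-2.08, -2.354, 0.0]
ft_force: [0.3, 0.4, -0.3]
gripper_width: 0.0653
grasp_force: 0.0
```

View pics/i.png

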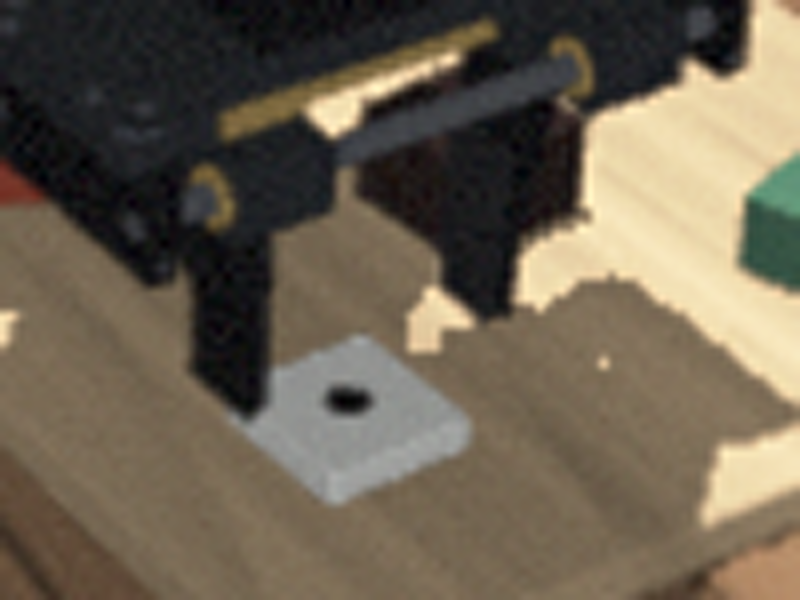

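```bash
python3 -m inch '[[0,0,0.004,0,0.75],[0,0,0.008,0,0.75],[0,0,0.012,0,0.75],[0,0,0.012,0,0.75]]'; for i in 1; do python3 -m inch '[[0,0,0.002,0,0.75],[0,0,0.004,0,0.75],[0,0,0.004,0,0.75]]'; done; python3 -m inch '[[0,0,0.002,0,0.75],[0,0,0.002,0,0.75]]'
```

```text
time_s: 4.95
tool_pos: [0.4786, -0.2575, -0.0075]
tool_rot: [-2.08, -2.354, 0.0]
ft_force: [0.0, 0.4, -0.2]
gripper_width: 0.0652
grasp_force: 0.0
time_s: 5.32
tool_pos: [0.4788, -0.2577, -0.0112]
tool_rot: [-2.08, -2.354, 0.0]
ft_force: [-0.3, -0.2, -0.2]
gripper_width: 0.0653
grasp_force: 0.0
time_s: 5.58
tool_pos: [0.4788, -0.2577, -0.0132]
tool_rot: [-2.08, -2.354, 0.0]
ft_force: [0.7, -0.5, 0.3]
gripper_width: 0.065
grasp_force: 0.0
```

```bash
python3 -m inch '[[0,0,0.0015,0,0.75],[0,0,0.0015,0,0.75]]'|grep -E 'pos|ft'; python3 -m inch '[[0,0,0.0015,0,0.75],[0,0,0.0015,0,0.75]]'|grep -E 'pos|ft'
python3 - <<'E'
from h import *
im=snapshot("side")
cv2.imwrite("pics/j.png",cv2.resize(im[:,:,::-1][250:325,310:410],(800,600),interpolation=2))
E
```

```text
tool_pos: [0.4788, -0.2577, -0.0147]
ft_force: [-0.3, 0.2, -0.6]
tool_pos: [0.4788, -0.2577, -0.0162]
ft_force: [-0.9, -0.3, 0.2]
```

View pics/j.png

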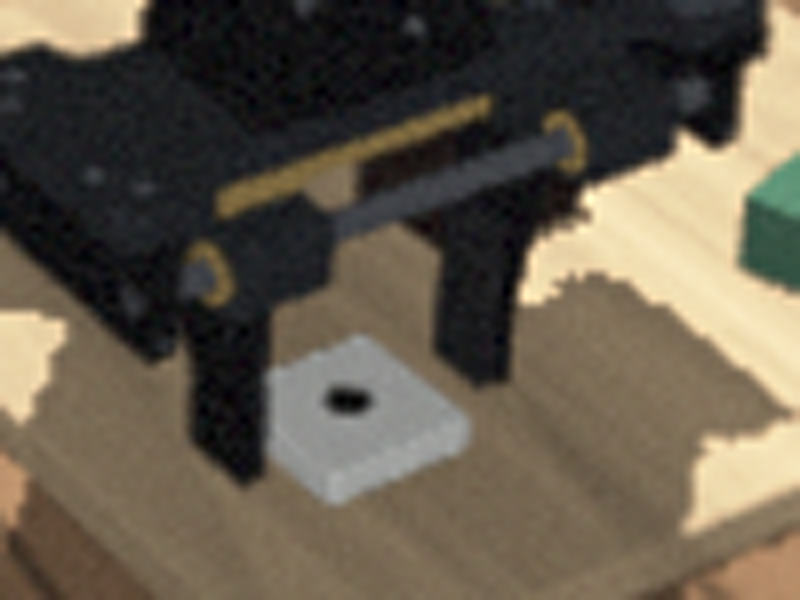

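```bash
python3 -m inch '[[0,0,0.002,0,0.75],[0,0,0.002,0,0.75],[0,0,0.002,0,0.4],[0,0,0.002,0,0.4],[0,0,0.002,0,0.4],[0,0,0.002,0,0.4]]' 20; python3 -m inch '[[0,0,-0.03,0,0.4],[0,0,-0.08,0,0.4],[0,0,-0.13,0,0.4],[0,0,-0.13,0,0.4]]'
python3 - <<'E'
from h import *
W=json.load(open("W.json"));p=W["prop60"];go([p[0],p[1],.1],0)
p=W["p10"];go([p[0],p[1],-.016],p[2])
E
```

```text
time_s: 6.88
tool_pos: [0.4789, -0.2578, -0.018]
tool_rot: [2.08, 2.354, 0.0]
ft_force: [0.1, 0.2, -1.3]
gripper_width: 0.0437
grasp_force: 19.9
time_s: 7.38
tool_pos: [0.4814, -0.2598, 0.1158]
tool_rot: [2.074, 2.347, 0.0]
ft_force: [-0.9, -0.0, -0.1]
gripper_width: 0.0436
grasp_force: 19.9
mm [357.7 176.9  14.5] turn 7.1 yaw 97.1 z 0.1158 t 7.375
mm [  3.3  -3.  131.8] turn 0.0 yaw 97.1 z 0.1158 t 7.375
```

```bash
python3 -m inch '[[0.06,0.03,0,0,0.4],[0.12,0.06,0,0,0.4],[0.18,0.09,0,0,0.4],[0.24,0.119,0,0,0.4],[0.3,0.149,0,0,0.4],[0.358,0.177,0,0,0.4],[0.358,0.177,0.02,0,0.4],[0.358,0.177,0.04,0,0.4],[0.358,0.177,0.04,0,0.4],[0.358,0.177,0.04,0,0.4]]'
python3 - <<'E'
from h import *
W=json.load(open("W.json"));p=W["prop60"];go([p[0],p[1],.042])
b=snapshot("side")[:,:,::-1][130:250,250:410]
t=snapshot("top")[:,:,::-1][130:250,160:320]
cv2.imwrite("pics/k.png",cv2.resize(np.hstack([b,t]),(800,300),interpolation=2))
s=get_state()["tool_pos"]
for dz in(.033,.043): print((proj("side",np.array(s)+[0,0,dz])-[250,130])*2.5,(proj("top",np.array(s)+[0,0,dz])-[160,130])*2.5+[400,0])
E
```

```text
time_s: 8.62
tool_pos: [0.6101, 0.1189, 0.0715]
tool_rot: [-2.08, -2.353, 0.001]
ft_force: [1.3, 0.1, -0.1]
gripper_width: 0.044
grasp_force: 19.9
mm [-2.4  2.6 29.5] turn 0 yaw 97.0 z 0.0715 t 8.625
[[196.31391664 131.50554844]] [[586.73546581 109.59278679]]
[[196.5272145  122.56059559]] [[584.17982054 106.16467645]]
```

View pics/k.png

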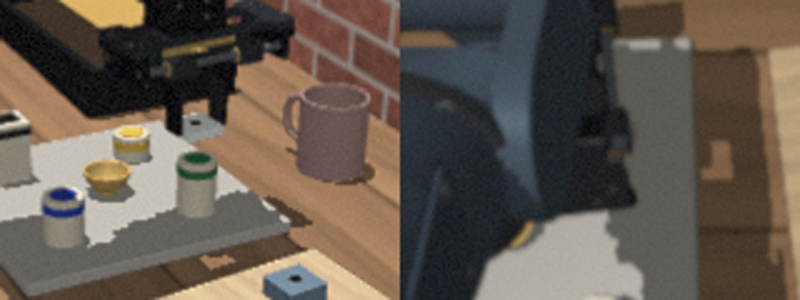

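```bash
python3 -m inch '[[-0.0015,0.001,0.008,0,0.4],[-0.0015,0.001,0.016,0,0.4],[-0.0015,0.001,0.024,0,0.4],[-0.0015,0.001,0.025,0,0.4],[-0.0015,0.001,0.025,0,0.4]]'|grep -E 'pos|ft';for i in 1; do python3 -m inch '[[0,0,0.0015,0,0.4],[0,0,0.0015,0,0.4]]'|grep -E 'pos|ft'; done;  python3 -m inch '[[0,0,0.0015,0,0.4],[0,0,0.0015,0,0.4]]'|grep -E 'pos|ft'
```

```text
tool_pos: [0.6115, 0.118, 0.0467]
ft_force: [0.6, 0.4, -0.3]
tool_pos: [0.6117, 0.118, 0.0456]
ft_force: [-0.4, 0.2, -0.8]
tool_pos: [0.6115, 0.118, 0.0439]
ft_force: [0.5, 0.3, 0.3]
```

```bash
python3 -m inch '[[0,0,0.001,0,0.4],[0,0,0.001,0,0.4]]'|grep -E 'pos|ft'; python3 -m inch '[[0,0,0.001,0,0.4],[0,0,0.001,0,0.4]]'|grep -E 'pos|ft';  python3 -m inch '[[0,0,0.001,0,0.4],[0,0,0.001,0,0.4]]'|grep -E 'pos|ft'
```

```text
tool_pos: [0.6115, 0.118, 0.0429]
ft_force: [0.1, 0.7, -0.7]
tool_pos: [0.6117, 0.1179, 0.042]
ft_force: [-0.7, 0.9, 0.5]
tool_pos: [0.6117, 0.118, 0.042]
ft_force: [-2.1, 0.4, 4.9]
```

```bash
python3 -m inch '[[0,0,0,0,0.75],[0,0,0,0,0.75],[0,0,0,0,0.75],[0,0,-0.01,0,0.75],[0,0,-0.05,0,0.75],[0,0,-0.07,0,0.75],[0,0,-0.07,0,0.75]]'|grep -E 'pos|wid'
python3 - <<'E'
from h import *
W=json.load(open("W.json"));p=W["p20"];go([p[0],p[1],-.018],p[2])
E
```

```text
tool_pos: [0.6134, 0.118, 0.1134]
gripper_width: 0.0652
mm [-199.7  -23.7  131.4] turn 0.3 yaw 97.1 z 0.1134 t 11.475
```

```bash
python3 -m inch '[[-0.06,-0.007,0,0,0.75],[-0.12,-0.014,0,0,0.75],[-0.18,-0.021,0,0,0.75],[-0.2,-0.0237,0.03,0,0.75],[-0.2,-0.0237,0.075,0,0.75],[-0.2,-0.0237,0.09,0,0.75],[-0.2,-0.0237,0.09,0,0.75],[-0.2,-0.0237,0.09,0,0.75]]'|grep -E 'pos|ft'
python3 - <<'E'
from h import *
W=json.load(open("W.json"));p=W["p20"];go([p[0],p[1],-.017],p[2])
E
```

```text
tool_pos: [0.6139, -0.0832, 0.0221]
ft_force: [-0.3, 0.2, -0.4]
mm [ 0.   1.1 39.1] turn 0.4 yaw 97.1 z 0.0221 t 12.475
```

```bash
python3 -m inch '[[0,0.001,0.01,0,0.75],[0,0.001,0.02,0,0.75],[0,0.001,0.03,0,0.75],[0,0.001,0.038,0,0.75],[0,0.001,0.038,0,0.75],[0,0.001,0.038,0,0.4],[0,0.001,0.038,0,0.4],[0,0.001,0.038,0,0.4],[0,0.001,0.038,0,0.4]]'; python3 -m inch '[[0,0,-0.03,0,0.4],[0,0,-0.08,0,0.4],[0,0,-0.13,0,0.4],[0,0,-0.13,0,0.4],[0,0,-0.13,0,0.4]]'
python3 - <<'E'
from h import *
W=json.load(open("W.json"));p=W["prop50"];go([p[0],p[1],.065-.033],0)
E
```

```text
time_s: 13.6
tool_pos: [0.614, -0.0835, -0.0167]
tool_rot: [2.08, 2.354, 0.0]
ft_force: [0.1, 1.0, 1.0]
gripper_width: 0.0435
grasp_force: 20.0
time_s: 14.22
tool_pos: [0.6128, -0.083, 0.1124]
tool_rot: [-2.079, -2.353, 0.001]
ft_force: [-0.8, -0.5, -0.9]
gripper_width: 0.0436
grasp_force: 20.0
mm [ 214.4 -125.5   80.7] turn 7.1 yaw 97.1 z 0.1124 t 14.225
```

```bash
python3 -m inch '[[0.05,-0.03,0,0,0.4],[0.1,-0.06,0,0,0.4],[0.15,-0.09,0,0,0.4],[0.2,-0.117,0,0,0.4],[0.2145,-0.1255,0.02,0,0.4],[0.2145,-0.1255,0.05,0,0.4],[0.2145,-0.1255,0.067,0,0.4],[0.2145,-0.1255,0.067,0,0.4],[0.2145,-0.1255,0.067,0,0.4]]'|grep -E 'pos|ft'
python3 - <<'E'
from h import *
W=json.load(open("W.json"));p=W["prop50"];go([p[0],p[1],.0333])
E
```

```text
tool_pos: [0.4623, 0.114, 0.0455]
ft_force: [0.6, -0.0, -0.7]
mm [ 0.4 -0.5 12.2] turn 0 yaw 97.1 z 0.0455 t 15.35
```

```bash
python3 -m inch '[[0,0,0.005,0,0.4],[0,0,0.01,0,0.4],[0,0,0.0105,0,0.4],[0,0,0.0105,0,0.4]]'|grep -E 'pos|ft'; python3 -m inch '[[0,0,0.001,0,0.4],[0,0,0.001,0,0.4]]'|grep -E 'pos|ft';  python3 -m inch '[[0,0,0.001,0,0.4],[0,0,0.001,0,0.4]]'|grep -E 'pos|ft'
```

```text
tool_pos: [0.4628, 0.1141, 0.0355]
ft_force: [0.3, -0.0, 0.6]
tool_pos: [0.4628, 0.1141, 0.0345]
ft_force: [-0.1, 0.2, -0.3]
tool_pos: [0.4627, 0.1141, 0.0334]
ft_force: [0.1, -0.5, -0.8]
```

```bash
python3 -m inch '[[0,0,0.001,0,0.4],[0,0,0.001,0,0.4]]'|grep -E 'pos|ft'; python3 -m inch '[[0,0,0,0,0.75],[0,0,0,0,0.75],[0,0,0,0,0.75],[0,0,-0.01,0,0.75],[0,0,-0.05,0,0.75],[0,0,-0.08,0,0.75],[0,0,-0.08,0,0.75],[0,0,-0.08,0,0.75]]'|grep -E 'pos|wid|ft'
python3 - <<'E'
from h import *
W=json.load(open("W.json"));p=W["p25"];go([p[0],p[1],-.017],p[2])
E
```

```text
tool_pos: [0.4627, 0.1141, 0.0332]
ft_force: [-1.8, 0.6, 7.7]
tool_pos: [0.4623, 0.1141, 0.1123]
ft_force: [-1.1, -0.3, 0.0]
gripper_width: 0.0651
mm [-382.   128.8  129.2] turn -15.0 yaw 97.1 z 0.1123 t 17.6
```

```bash
python3 -m inch '[[-0.055,0.0185,0,-5,0.75],[-0.11,0.037,0,-10,0.75],[-0.165,0.0555,0,-15,0.75],[-0.22,0.074,0,-15,0.75],[-0.275,0.0925,0,-15,0.75],[-0.33,0.111,0,-15,0.75],[-0.382,0.1288,0,-15,0.75],[-0.382,0.1288,0.04,-15,0.75],[-0.382,0.1288,0.085,-15,0.75],[-0.382,0.1288,0.085,-15,0.75],[-0.382,0.1288,0.085,-15,0.75]]'|grep -E 'pos|ft'
python3 - <<'E'
from h import *
W=json.load(open("W.json"));p=W["p25"];go([p[0],p[1],-.017],p[2])
E
```

```text
tool_pos: [0.6379, -0.2492, 0.0276]
ft_force: [0.2, 0.3, -0.1]
mm [ 0.3 -0.8 44.6] turn -0.0 yaw 112.1 z 0.0276 t 18.975
```

```bash
python3 -m inch '[[0,-0.001,0.01,0,0.75],[0,-0.001,0.02,0,0.75],[0,-0.001,0.03,0,0.75],[0,-0.001,0.04,0,0.75],[0,-0.001,0.044,0,0.75],[0,-0.001,0.044,0,0.75],[0,-0.001,0.044,0,0.4],[0,-0.001,0.044,0,0.4],[0,-0.001,0.044,0,0.4],[0,-0.001,0.044,0,0.4]]'|grep -vE 'rot'; python3 -m inch '[[0,0,-0.03,0,0.4],[0,0,-0.08,0,0.4],[0,0,-0.13,0,0.4],[0,0,-0.14,0,0.4],[0,0,-0.14,0,0.4],[0,0,-0.14,0,0.4]]'|grep -vE 'rot'
python3 - <<'E'
from h import *
W=json.load(open("W.json"));p=W["prop30"];go([p[0],p[1],.045-.033],7)
E
```

```text
time_s: 20.23
tool_pos: [0.6369, -0.2497, -0.0162]
ft_force: [0.3, -1.0, 0.9]
gripper_width: 0.0445
grasp_force: 19.7
time_s: 20.98
tool_pos: [0.635, -0.2486, 0.121]
ft_force: [0.3, -0.3, -1.3]
gripper_width: 0.0441
grasp_force: 19.7
mm [489.7 168.8 110.3] turn 15.1 yaw 112.1 z 0.121 t 20.975
```

```bash
python3 -m inch '[[0.055,0.019,0,5,0.4],[0.11,0.038,0,10,0.4],[0.165,0.057,0,15,0.4],[0.22,0.076,0,15,0.4],[0.275,0.095,0,15,0.4],[0.33,0.114,0,15,0.4],[0.385,0.133,0,15,0.4],[0.44,0.152,0,15,0.4],[0.49,0.169,0,15,0.4],[0.49,0.169,0.045,15,0.4],[0.49,0.169,0.09,15,0.4],[0.49,0.169,0.09,15,0.4]]'|grep -E 'pos|ft'
python3 - <<'E'
from h import *
W=json.load(open("W.json"));p=W["prop30"];go([p[0],p[1],.014])
E
```

```text
tool_pos: [0.6036, 0.2669, 0.0274]
ft_force: [-0.9, -0.4, -1.2]
mm [ 1.6  3.7 13.3] turn 0 yaw 97.1 z 0.0274 t 22.475
```

```bash
python3 -m inch '[[0.001,0.002,0.005,0,0.4],[0.001,0.002,0.01,0,0.4],[0.001,0.002,0.01,0,0.4],[0.001,0.002,0.01,0,0.4]]'|grep -E 'pos|ft'; python3 -m inch '[[0,0,0.001,0,0.4],[0,0,0.001,0,0.4]]'|grep -E 'pos|ft';  python3 -m inch '[[0,0,0.001,0,0.4],[0,0,0.001,0,0.4]]'|grep -E 'pos|ft'
python3 - <<'E'
from h import *
W=json.load(open("W.json"));p=W["prop30"];go([p[0],p[1],.014])
E
```

```text
tool_pos: [0.6116, 0.2693, 0.0245]
ft_force: [-0.2, 0.2, -0.1]
tool_pos: [0.6111, 0.2693, 0.0226]
ft_force: [0.5, -0.3, -1.2]
tool_pos: [0.6109, 0.2693, 0.0213]
ft_force: [-0.1, 0.7, -0.7]
mm [ 0.1 -4.   7.3] turn 0 yaw 97.1 z 0.0213 t 23.475
```

```bash
python3 -m inch '[[0,-0.004,0.002,0,0.4],[0,-0.004,0.004,0,0.4],[0,-0.004,0.005,0,0.4],[0,-0.004,0.005,0,0.4],[0,-0.004,0.005,0,0.4]]'|grep -E 'pos|ft'; python3 -m inch '[[0,0,0.001,0,0.4],[0,0,0.001,0,0.4],[0,0,0.001,0,0.4]]'|grep -E 'pos|ft';  python3 -m inch '[[0,0,0.001,0,0.4],[0,0,0.001,0,0.4]]'|grep -E 'pos|ft'
```

```text
tool_pos: [0.6072, 0.2688, 0.0165]
ft_force: [-0.2, 1.0, -1.2]
tool_pos: [0.607, 0.2688, 0.0154]
ft_force: [0.2, 0.4, -0.4]
tool_pos: [0.607, 0.2688, 0.0143]
ft_force: [0.0, 0.3, -0.7]
```

```bash
python3 -m inch '[[0,0,0.001,0,0.4],[0,0,0.001,0,0.4]]'|grep -E 'pos|ft'; python3 -m inch '[[0,0,0,0,0.7],[0,0,0,0,0.7],[0,0,0,0,0.7],[0,0,-0.01,0,0.7],[0,0,-0.05,0,0.7],[0,0,-0.1,0,0.75],[0,0,-0.1,0,0.75],[0,0,-0.1,0,0.75]]'|grep -E 'pos|wid|ft'
python3 - <<'E'
from h import *
W=json.load(open("W.json"));p=W["p15"];go([p[0],p[1],-.017],p[2])
E
```

```text
tool_pos: [0.6071, 0.2689, 0.0138]
ft_force: [-0.7, -0.1, 1.3]
tool_pos: [0.6067, 0.2687, 0.1138]
ft_force: [-0.1, -0.0, -0.8]
gripper_width: 0.0651
mm [-358.9 -193.8  130.8] turn 22.8 yaw 97.1 z 0.1138 t 25.975
```

```bash
python3 -m inch '[[-0.052,-0.028,0,8,0.75],[-0.104,-0.056,0,16,0.75],[-0.156,-0.084,0,22.8,0.75],[-0.208,-0.112,0,22.8,0.75],[-0.26,-0.14,0,22.8,0.75],[-0.312,-0.168,0,22.8,0.75],[-0.359,-0.194,0,22.8,0.75],[-0.359,-0.194,0.04,22.8,0.75],[-0.359,-0.194,0.085,22.8,0.75],[-0.359,-0.194,0.09,22.8,0.75],[-0.359,-0.194,0.09,22.8,0.75],[-0.359,-0.194,0.09,22.8,0.75]]'|grep -E 'pos|ft'
python3 - <<'E'
from h import *
W=json.load(open("W.json"));p=W["p15"];go([p[0],p[1],-.016],p[2])
E
```

```text
tool_pos: [0.4597, -0.1115, 0.0246]
ft_force: [0.3, -0.3, 0.5]
mm [-0.1 -1.2 40.6] turn 0.1 yaw 74.3 z 0.0246 t 27.475
```

```bash
python3 -m inch '[[0,-0.001,0.01,0,0.75],[0,-0.001,0.02,0,0.75],[0,-0.001,0.03,0,0.75],[0,-0.001,0.04,0,0.75],[0,-0.001,0.04,0,0.75],[0,-0.001,0.04,0,0.75],[0,-0.001,0.04,0,0.4],[0,-0.001,0.04,0,0.4],[0,-0.001,0.04,0,0.4],[0,-0.001,0.04,0,0.4]]'|grep -vE 'rot'; python3 -m inch '[[0,0,-0.03,0,0.4],[0,0,-0.08,0,0.4],[0,0,-0.13,0,0.4],[0,0,-0.14,0,0.4],[0,0,-0.14,0,0.4],[0,0,-0.14,0,0.4]]'|grep -vE 'rot'
python3 - <<'E'
from h import *
W=json.load(open("W.json"));p=W["prop30"];go([p[0],p[1],.07-.033],7)
E
```

```text
time_s: 28.72
tool_pos: [0.4579, -0.1111, -0.0163]
ft_force: [0.3, -0.9, 2.7]
gripper_width: 0.0438
grasp_force: 20.0
time_s: 29.48
tool_pos: [0.4565, -0.1105, 0.122]
ft_force: [-0.3, -0.1, -0.6]
gripper_width: 0.0438
grasp_force: 20.0
mm [405.9  42.2  85.1] turn -22.7 yaw 74.3 z 0.122 t 29.475
```

```bash
python3 -m inch '[[0.058,0.006,0,-8,0.4],[0.116,0.012,0,-16,0.4],[0.174,0.018,0,-22.7,0.4],[0.232,0.024,0,-22.7,0.4],[0.29,0.03,0,-22.7,0.4],[0.348,0.036,0,-22.7,0.4],[0.406,0.042,0,-22.7,0.4],[0.406,0.042,0.03,-22.7,0.4],[0.406,0.042,0.065,-22.7,0.4],[0.406,0.042,0.065,-22.7,0.4],[0.406,0.042,0.065,-22.7,0.4]]'|grep -E 'pos|ft'; python3 -m inch '[[0,0,0,0,0.4],[0,0,0,0,0.4]]'|grep -E 'pos|ft'
python3 - <<'E'
from h import *
W=json.load(open("W.json"));p=W["prop30"];go([p[0],p[1],.0387])
E
```

```text
tool_pos: [0.6083, 0.2682, 0.058]
ft_force: [0.2, -0.2, -0.2]
tool_pos: [0.6092, 0.2684, 0.0599]
ft_force: [-0.4, 0.6, -0.0]
mm [ 0.8 -2.2 21.2] turn 0 yaw 97.0 z 0.0599 t 31.1
```

```bash
python3 -m inch '[[0.0005,-0.002,0.005,0,0.4],[0.0005,-0.002,0.01,0,0.4],[0.0005,-0.002,0.015,0,0.4],[0.0005,-0.002,0.019,0,0.4],[0.0005,-0.002,0.019,0,0.4],[0.0005,-0.002,0.019,0,0.4],[0.0005,-0.002,0.019,0,0.4]]'|grep -E 'pos|ft'; python3 -m inch '[[0,0,0.001,0,0.4],[0,0,0.001,0,0.4],[0,0,0.001,0,0.4]]'|grep -E 'pos|ft'
```

```text
tool_pos: [0.6062, 0.2686, 0.0395]
ft_force: [-0.1, 0.3, -1.3]
tool_pos: [0.6063, 0.2686, 0.0387]
ft_force: [0.8, 0.6, 1.7]
```

```bash
python3 -m inch '[[0,0,0.0005,0,0.4],[0,0,0.0005,0,0.4]]'|grep -E 'pos|ft'; python3 -m inch '[[0,0,0,0,0.7],[0,0,0,0,0.7],[0,0,0,0,0.7],[0,0,-0.01,0,0.7],[0,0,-0.05,0,0.7],[0,0,-0.1,0,0.75],[-0.06,-0.05,-0.1,0,0.75],[-0.1,-0.1,-0.1,0,0.75],[-0.1,-0.15,-0.1,0,0.75],[-0.12,-0.17,-0.1,0,0.75],[-0.18,-0.17,-0.1,0,0.75],[-0.24,-0.17,-0.1,0,0.75]]'|grep -E 'pos|wid|ft'
python3 -m inch '[[-0.06,0,0,0,0.75],[-0.12,0,0,0,0.75],[-0.17,0,0,0,0.75],[-0.22,0,0,0,0.75],[-0.22,0,0,0,0.75],[-0.22,0,0,0,0.75]]'|grep -E 'pos|ft'
python3 - <<'E'
from h import *
b=snapshot("side")[:,:,::-1][150:250,205:395];t=snapshot("top")[:,:,::-1][130:310,110:290]
cv2.imwrite("pics/l.png",np.vstack([cv2.resize(b,(570,300),interpolation=2),cv2.resize(t,(570,570),interpolation=2)])[:600] if 0 else np.hstack([cv2.resize(b,(400,210),interpolation=2),np.zeros((210,0,3),np.uint8)]))
cv2.imwrite("pics/l.png",np.vstack([np.pad(cv2.resize(b,(456,240),interpolation=2),((0,120),(0,0),(0,0)))])); L=cv2.imread("pics/l.png")
cv2.imwrite("pics/l.png",cv2.resize(np.hstack([L,cv2.resize(t,(360,360),interpolation=2)]),(800,353)))
E
```

```text
tool_pos: [0.6064, 0.2687, 0.0387]
ft_force: [-1.9, -0.5, 5.1]
tool_pos: [0.4671, 0.0086, 0.139]
ft_force: [0.8, -1.2, -0.2]
gripper_width: 0.065
tool_pos: [0.4928, -0.2081, 0.1381]
ft_force: [0.7, 0.2, 0.1]
```

View pics/l.png

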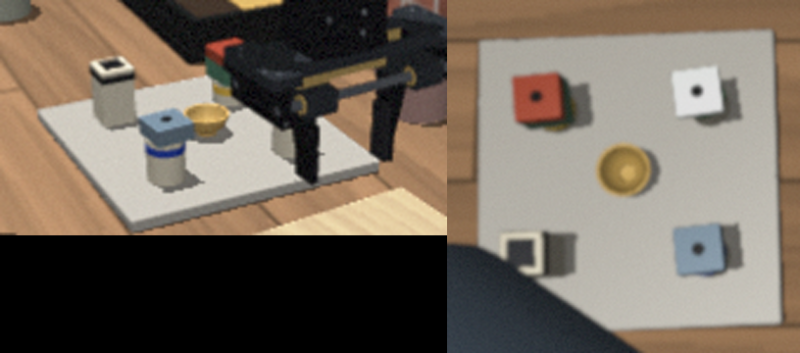

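All three props are capped. Top-view dots in the crop: red (536,96), white (697,91), blue-grey (698,249). The bowl at (624,170) is untouched. Next I check the centring numerically.

Run:
```python
from h import *
W=json.load(open("W.json"))
for n,p in (("prop30",(536,96)),("prop60",(697,91)),("prop50",(698,249)),("bowl",(624,170))):
    w=ray("top",[110+(p[0]-447)/1.961,130+p[1]/1.961],.041 if n=="bowl" else .085)[0]; print(n,((w[:2]-W[n][:2])*1e3).round(1))
```

```text
prop30 [-0.4 -1. ]
prop60 [-1.8  0.5]
prop50 [ 0.6 -0.6]
bowl [-0.6 -0.6]
```

```bash
python3 -c "
from bench import *
print(sign_off())"
```

```text
the job is handed in; nothing more can be done
None
```

The job is handed in: all four packers are on their props, white on green, blue-grey on blue, and dark green with brick-red on top on yellow. The final top view puts the three visible top packers within 2 mm of centre and the bowl within 1 mm of its start. The dark green packer under the red, and the heights, rest on force contact during placing. The black-brown packer was never touched, though I did not re-measure it at the end.

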